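Walk the full tray into the packing stop and top it up

ROBOT

A 6-joint arm with a two-finger parallel gripper is mounted at the origin on the work surface. World frame = base frame: x ahead of the robot, y to its left, z up, the work surface at z = 0. Lengths are in mm, angles in rad, forces in N, time in s.
With the tool pointing down it reaches from about 275 to 750 mm from the base axis. Payload 10.2 kg.
Tool frame: the origin (TCP) lies at the very end of the fingers, on their centre line; the grasp point (between the pads) lies 19 mm behind it; z points along the fingers, y is the line along which they close (so a half turn about z gives the same grasp; the last joint's range is limited). The gripper opens to 88 mm and grips with 3 to 60 N. Pads are 18 mm wide; open, the fingers measure 123 mm over their backs; the gripper's body (75 mm by 187 mm) begins 45 mm behind the grasp point.
Start: joints at [-1.53, 0.313, 1.498, -0, 1.331, -0.223], TCP at [136.881, -506.848, 207.92] pointing down, gripper open.
Joint ranges: [-2.94, 2.94], [-0.97, 2.17], [0.19, 2.56], [-1.23, 4.37], [0.02, 3.11], [-2.88, 2.88]. Speed limits (rad/s): [2.39, 2.39, 3.01, 3.14, 3.14, 3.14].

INTERFACE

Orientations are given as [roll, pitch, yaw] about the fixed x, y, z axes, in that order (R = Rz(yaw) Ry(pitch) Rx(roll)).
In Python, from station import arm, grab_frame, job gives the robot as it stands.
- The arm moves only by the shell command python3 -m creep 'ROWS' [FORCE]. ROWS is JSON, a list that holds one entry, the list of rows, each a list of 7 numbers: the shift along the tool's x, y, z in m, then the turn, a rotation vector about the tool's x, y, z in degrees, then the finger opening in m, from 0 to 0.0881. A call has 1 to 8 rows; each row is the pose to reach, as a shift and turn from the pose commanded when the call began, along the tool's axes at that moment; what a row does not reach only later rows make up. A row lasts 1/10 s, in which the tool goes at most 50 mm and 8.59 degrees, less where a joint would pass 70% of its speed; a pose out of reach is approached as far as the arm can. A call with a gripper value outside its range is refused whole. The fingers move at their own pace and stop on an object; FORCE is the grip in N (left out, the last holds). Time passes only in rows, so rows that repeat a pose let the fingers close. It gives the time, the measured TCP pose, the force, the opening and the grip force at its end, in the units of the state.
- arm.get_obs(): the state, without advancing time (a new reading comes with each control period).
- grab_frame(name): name is "scene" or "side" or "wrist"; returns a dict with "pixels" (480x640x3 uint8, red, green, blue), "fov_y" (degrees; the focal length in pixels is half the picture's height over the tangent of half this angle, whatever the lens; pixels are square), "cx", "cy" (the principal point, pixels), "k1" (the pictures are not rectified: a ray, as slopes to the right and down, at radius r is drawn at 1 + k1 r^2 times it, then the intrinsics apply), "R" (3x3) and "t" (3): a world point X has camera coordinates R X + t. Camera axes: x right, y down, z forward; pixel columns grow to the right and rows downward; lengths in mm; the calibration is good to about 2 mm. A picture is of the moment at which its call begins. There is no depth.
- job.close_job(): hands the job in; it is judged then, once.
The state is a dict: "time": time; "q": joint angles; "qd": joint speeds; "joint_efforts": joint torques, N m; "tcp_pos": TCP position; "tcp_rot": TCP orientation; "force": force on the tool from outside, world axes, zero at the start; "moment": the same for the moment, N m; "finger_gap": finger opening in mm; "finger_force": force on a finger pad.
Only numpy, scipy, OpenCV 4.12 (cv2) and the standard library are available. Lean on these libraries where they do the work, as an engineer would, in place of code of your own. Each camera call takes 0.05 s, during which the arm holds its last target. There are 200 camera calls.

TASK

Walk the heavy tray of yellow wedges forward until it sits fully home against the back bar of the aluminium packing stop: slide it with pushes on its two rear blue corner guards only, one and then the other so that it stays roughly square to the stop, and never press on its cardboard walls or its load with the gripper. Then carry the steel scoop pan over from the counting scale by its handle, tip its three loose wedges into the tray, and set the empty pan back upright on the scale's platter. Leave everything else on the bench where it is.

Things in the scene. Friction and masses are not known exactly. Their poses are not given: they have to be found in the camera images.
- stop: packing stop: a U of bare aluminium angle bolted to the bench, open to the robot. Origin at bench height, mid-length on the back bar's front face; x points the way the tray is pushed (away from the robot), y left, z up. Back bar 306 mm long, 40 mm high; side cheeks 32 mm high run 85 mm towards the robot, 294 mm apart inside, then flare outwards for 35 mm. Fixed
- tray: open kraft-cardboard tray full of nested yellow wedges, about 2 kg (1.6 to 2.5), friction about 0.6. Walls 5 mm thick, 170 (own x, forward) x 250 (y) x 65 mm high; load level 42 mm above the bench. Blue guards 4 mm proud on all four corners: 178 x 258 mm over them. Origin under its centre. Starts 90 to 140 mm short of the stop's bar, up to 25 mm to one side, turned up to 0.2 rad from it
- tray_box: the tray's four cardboard walls, its load of wedges and its two front guards (rigid with the tray, same origin and axes): not to be pressed by gripper or arm
- guard_left: blue L-shaped guard on the tray's rear left corner. Given with the tray's origin and axes, not its own centre: its flat rear face lies at tray x = -89 mm and spans tray y = 75 to 127 mm, 5 to 63 mm above the bench. Stiff; may be pushed. A push there moves the tray forward and turns it clockwise
- guard_right: the same guard on the rear right corner: rear face at tray x = -89 mm, tray y = -127 to -75 mm, 5 to 63 mm above the bench (same origin and axes as the tray)
- tray_front_left (a point): front left bottom corner of the tray over its guards (tray x = 89, y = 129 mm); it meets the stop's back bar when the tray is home
- tray_front_right (a point): front right bottom corner of the tray over its guards (tray x = 89, y = -129 mm)
- scale: white counting scale, fixed. Steel platter 154 (x) x 170 (y) mm, its top 60 mm above the bench; body 233 x 190 mm, with a lower sloping console towards the robot (up to 50 mm high, reaching 148 mm to -x of the origin). Origin at bench height under the platter's centre
- pan: steel scoop pan, 140 g, on the platter: floor 140 x 104 x 3 mm from x = -60 to 80 mm, side walls 34 mm high falling to 12 mm at the open spout (+x), rear wall at -60 mm, black handle behind it. Origin on the floor's underside (60 mm above the bench on the platter), x to the spout, z up. Its three loose wedges lie over 12 mm short of the lip and slide out when it is tipped over about 40 degrees
- pan_grip (a point): centre of the pan's black handle, 108 mm behind (-x) and 24 mm above the pan's origin; the handle is a bar along the pan's x, 70 mm long, 16 mm wide (y) and 14 mm high, standing clear of the console by about 27 mm
- pan_spout (a point): middle of the spout's lower lip (pan x = 80 mm, on the underside)
- wedge_a: solid yellow rubber wedge, 46 long (own x) x 34 wide x 18 mm high at its thick -x end, 5 mm at the thin end, 24 g; origin at the centre of its underside; starts in the pan
- wedge_b: as wedge_a; starts in the pan
- wedge_c: as wedge_a; starts in the pan, nearest the spout
- finished_1: bystander: finished wedge, as wedge_a but with a white label, on the bench
- finished_2: bystander: as finished_1
- finished_3: bystander: as finished_1
- tape_roll: bystander: roll of brown tape lying flat, 90 mm across and 48 mm high, origin under its centre
- pen_cup: bystander: dark round pen cup, 72 mm across and 100 mm high, pens up to about 176 mm, origin under its centre
- cutter: bystander: orange box cutter lying flat near the robot, 145 x 20 x 16 mm, origin under it
Things that resemble listed ones, but are neither listed nor needed, are in the scene too. Several things have the shape of the pan; the one meant has the colours described above.

How it is judged (in metres and radians):
On the way, in this order (a step that is already met when the one before it is completed fails the run):
1. the tray is fully home against the back bar of the stop (x of each of tray_front_left, tray_front_right in the frame of stop above -0.007 m and y of tray in the frame of stop between -0.03 and 0.03 m), for 0.2 s.
2. with the tray home, the pan is tipped over the tray (all of step 1 and angle between pan's own z axis and vertical above 0.3 rad and horizontal distance between pan_spout and tray below 0.15 m).
3. all three wedges lie in the tray (x of wedge_a in the frame of tray between -0.085 and 0.085 m and y of wedge_a in the frame of tray between -0.125 and 0.125 m and z of wedge_a in the frame of tray between 0.03 and 0.1 m and x of wedge_b in the frame of tray between -0.085 and 0.085 m and y of wedge_b in the frame of tray between -0.125 and 0.125 m and z of wedge_b in the frame of tray between 0.03 and 0.1 m and x of wedge_c in the frame of tray between -0.085 and 0.085 m and y of wedge_c in the frame of tray between -0.125 and 0.125 m and z of wedge_c in the frame of tray between 0.03 and 0.1 m), for 0.2 s.
At the end, for the whole second after the job is handed in: Both front corners of the tray within 7 mm of the stop's back bar and the tray between the cheeks; all three wedges inside the tray; the pan upright (within 0.1 rad) on the platter, its origin within 50 mm of the platter's centre; all at rest (all of step 1 and all of step 3 and horizontal distance between pan and scale below 0.05 m and angle between pan's own z axis and vertical below 0.1 rad and height (world z) of pan between 0.05 and 0.07 m and linear speed of each of pan, tray below 0.02 m/s and linear speed of each of wedge_a, wedge_b, wedge_c below 0.03 m/s); the robot touches nothing.
It fails at once if gripper or arm pressing on the tray's cardboard walls, front guards or load (over 3 N) (contact force between any of the fingers, the arm and tray_box above 3 N).
It fails at once if the tray slewed more than 0.5 rad (29 degrees) from square to the stop (angle between the x axis of tray and the x axis of stop, either way round above 0.5 rad).
It fails at once if a bystander moved more than 25 mm (distance of any of finished_1, finished_2, finished_3, tape_roll, pen_cup, cutter from where it was at the start of the episode above 0.025 m).
It also fails if it takes over 72 s, if anything falls off the work surface, if the arm or the gripper's body presses on something with over 40 N, if the wrist force passes 120 N, or if a joint passes its speed limit or range.

## Working session

There is one attempt and no reset: what is moved stays moved. The work goes in short steps, Python scripts to look and compute and a shell command to move; the robot and the scene stay as the last step left them, time stands still between calls to the robot, and variables do not carry over. Pictures are saved under pics/ and viewed, at most 10 in all, crops included, and the job is handed in when it is done.

```bash
ls; mkdir -p pics; cat > h.py <<'E'
import numpy as np, cv2, pickle
from scipy.spatial.transform import Rotation as Ro
def K(f):
    fl=240/np.tan(np.radians(f["fov_y"])/2); return fl
def ray(f,u,v):
    fl=K(f); xd=np.array([(u-f["cx"])/fl,(v-f["cy"])/fl]); x=xd.copy()
    for _ in range(20): x=xd/(1+f["k1"]*(x@x))
    R=np.array(f["R"]);t=np.array(f["t"])
    return -R.T@t, R.T@np.array([x[0],x[1],1])
def onz(f,u,v,z):
    c,d=ray(f,u,v); return c+d*(z-c[2])/d[2]
def proj(f,X):
    p=np.array(f["R"])@np.array(X)+np.array(f["t"]); x=p[:2]/p[2]; x=x*(1+f["k1"]*(x@x))
    return x*K(f)+[f["cx"],f["cy"]]
def snap(n,name):
    from station import grab_frame
    f=grab_frame(n); pickle.dump(f,open(f"pics/{name}.pkl","wb"))
    cv2.imwrite(f"pics/{name}.png",np.asarray(f["pixels"])[:,:,::-1]); return f
def load(name): return pickle.load(open(f"pics/{name}.pkl","rb"))
E
python3 - <<'E'
from h import *
for n in("scene","side"):
    f=snap(n,n+"0"); print(n,f["fov_y"],f["k1"],ray(f,320,240))
from station import arm
print({k:v for k,v in arm.get_obs().items() })
E
```

```text
pics
scene 56.50727532278861 -0.018307769106942748 (array([1118.2394738 , -669.38437507,  695.6817433 ]), array([-0.53147055,  0.63521379, -0.56053927]))
side 44.63795927628979 -0.13433552654556796 (array([ 206.59401141,  927.19667847, 1035.99598504]), array([ 0.25057796, -0.66939307, -0.69955063]))
{'time': 0.1, 'q': array([-1.53040038e+00,  3.13350786e-01,  1.49831498e+00, -3.21438963e-05,
        1.33099988e+00, -2.23396091e-01]), 'qd': array([ 2.34410747e-03, -2.09230722e-03, -2.95410677e-03,  7.73506540e-05,
       -1.09896539e-03, -1.69511250e-03]), 'joint_efforts': array([ 2.44168288e-03, -4.02813005e+01, -2.52646512e+01,  6.94790762e-02,
        3.42512887e-02, -5.82588245e-05]), 'tcp_pos': array([ 136.86190749, -506.5983585 ,  207.45781859]), 'tcp_rot': array([-3.14053940e+00, -2.07275026e-04,  2.63799582e-01]), 'force': array([ 0.20110155, -0.16549358,  0.61916575]), 'moment': array([-0.01213454,  0.00508013,  0.01830389]), 'finger_force': 0.0, 'finger_gap': 87.83723138504816}
```

View pics/scene0.png

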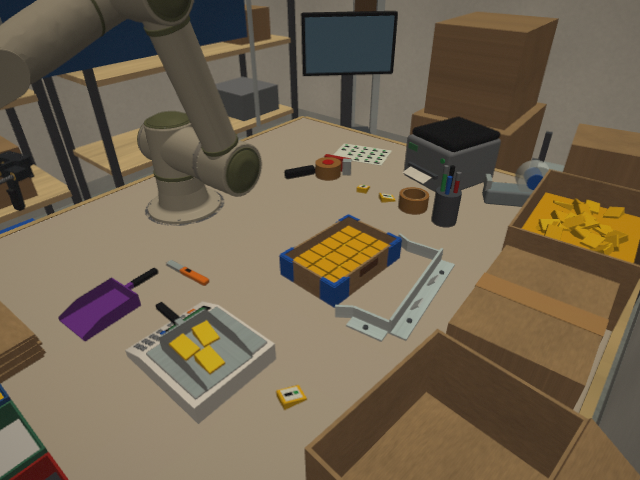

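View pics/side0.png

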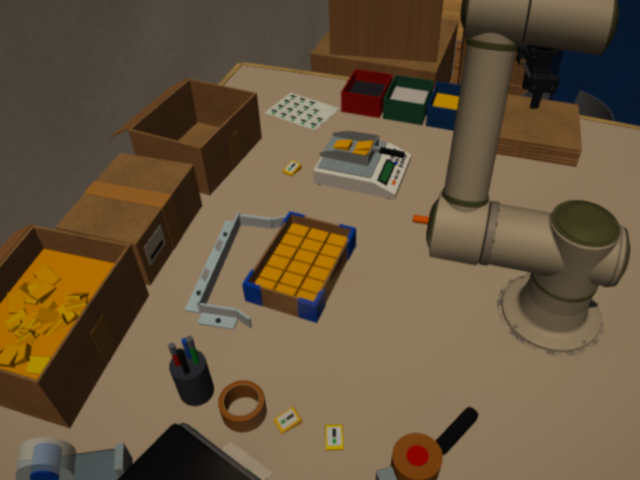

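The scene view shows the tray around (340,258), the stop's back bar from about (440,250) to (385,325), and the steel pan on the scale at (200,350). The side view shows the tray at (300,265), the stop's bar from (240,215) to (195,305), and the pan at (355,150). Next I'll enlarge both.

```bash
python3 - <<'E'
from h import *
a=cv2.imread("pics/scene0.png");b=cv2.imread("pics/side0.png")
A=cv2.resize(a[210:345,270:470],None,fx=2,fy=2,interpolation=3)
A2=cv2.resize(a[295:410,120:285],None,fx=2.4,fy=2.4,interpolation=3)
B=cv2.resize(b[205:335,180:365],None,fx=2.15,fy=2.15,interpolation=3)
B2=cv2.resize(b[120:205,305:420],None,fx=3.4,fy=3.4,interpolation=3)
def pad(i): 
    o=np.zeros((300,400,3),np.uint8); i=i[:300,:400]; o[:i.shape[0],:i.shape[1]]=i; return o
cv2.imwrite("pics/crop.png",np.vstack([np.hstack([pad(A),pad(A2)]),np.hstack([pad(B),pad(B2)])]))
for n in("scene0","side0"):
    f=load(n); hsv=cv2.cvtColor(np.asarray(f["pixels"]),cv2.COLOR_RGB2HSV)
    m=cv2.inRange(hsv,(105,130,40),(125,255,255))
    k,l,s,c=cv2.connectedComponentsWithStats(m)
    for i in range(1,k):
        if s[i,4]>40: 
            print(n,s[i],c[i].round(), onz(f,*c[i],40)[:2].round())
E
```

```text
scene0 [  0   0  36  22 402] [12.  7.] [-5894.  1639.]
scene0 [ 190    0   56   45 2062] [218.  20.] [-2767.  2415.]
scene0 [  46   20  111   57 2450] [112.  48.] [-2318.  1041.]
scene0 [445 175   8  20  82] [448. 184.] [610. 579.]
scene0 [527 175  16  15 142] [534. 181.] [812. 775.]
scene0 [339 215  20   6  42] [348. 217.] [485. 211.]
scene0 [  0 218  34  16  96] [ 16. 225.] [-210. -413.]
scene0 [387 233  15  33 268] [394. 249.] [668. 161.]
scene0 [280 248  13  33 292] [286. 265.] [502. -60.]
scene0 [320 277  30  29 639] [334. 290.] [650. -61.]
scene0 [  0 385  10  21  89] [  3. 396.] [ 381. -656.]
side0 [ 552    0   88  125 5360] [608.  72.] [ -146. -1156.]
side0 [434  82  26  13 224] [447.  88.] [ 393. -841.]
side0 [427  91  29  39 539] [440. 116.] [ 384. -659.]
side0 [283 212  20  10  55] [291. 216.] [662. -88.]
side0 [340 225  15  33 167] [350. 239.] [494. -50.]
side0 [243 271  19  34 346] [252. 291.] [658. 174.]
side0 [299 292  24  30 395] [310. 309.] [515. 183.]
side0 [182 338   9  21  78] [186. 348.] [726. 362.]
side0 [ 30 470  29  10 234] [ 43. 475.] [849. 704.]
```

View pics/crop.png

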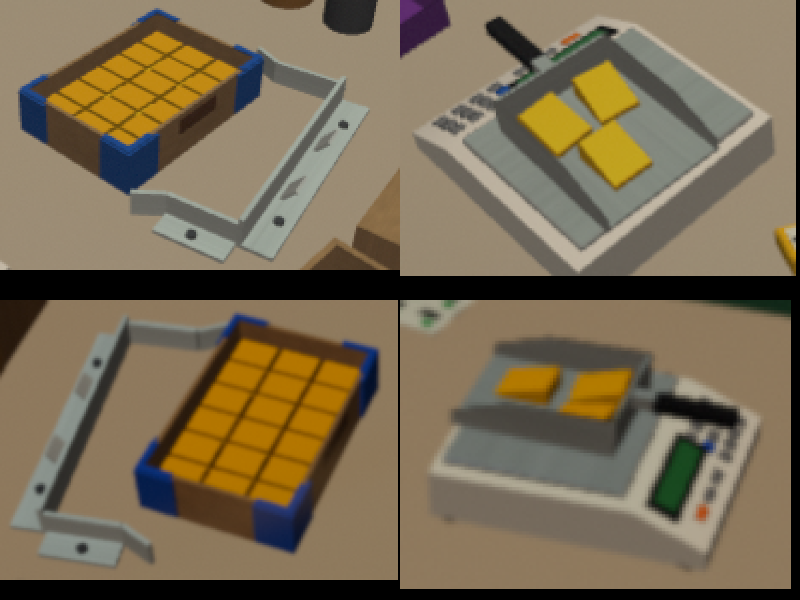

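```bash
python3 - <<'E'
from h import *
s=load("scene0");d=load("side0")
A=lambda x,y:(270+x/2-.25,210+y/2-.25); B=lambda x,y:(180+x/2.15-.25,205+(y-300)/2.15-.25)
A2=lambda x,y:(120+(x-400)/2.4-.3,295+y/2.4-.3); B2=lambda x,y:(305+(x-400)/3.4-.35,120+(y-300)/3.4-.35)
T=[("RR",A(20,90),B(378,348)),("RL",A(156,11),B(295,512)),("FL",A(262,58),B(137,465)),("FR",A(130,152),B(238,318))]
M=np.array([[-89,-129],[-89,129],[89,129],[89,-129]],float)
for i,f in((1,s),(2,d)):
    P=np.array([onz(f,*t[i],64)[:2] for t in T]); print(P.round())
    c=P.mean(0); H=M.T@(P-c); th=np.arctan2(H[0,1]-H[1,0],H[0,0]+H[1,1]); print("tray",c.round(1),th, np.abs(P-c-(M@np.array([[np.cos(th),np.sin(th)],[-np.sin(th),np.cos(th)]]))).max())
for n,a,z in(("barL top",A(345,80),40),("barR top",A(240,222),40),("cheek fl L",A(258,50),32),("cheek R bend",A(165,193),32),("cheek R end",A(132,193),32),("cheekL bend",A(280,63),32)): print(n,onz(s,*a,z)[:2].round())
for n,a,z in(("barR top",B(127,319),40),("barL top",B(42,515),40),("barR bot in",B(125,343),0),("barL bot in",B(48,528),0),("cheekL bend",B(125,528),32),("cheekL end",B(153,545),32),("cheekR bend",B(200,328),32)): print("side",n,onz(d,*a,z)[:2].round())
# pan
for n,a,z in(("handle end",A2(492,22),84),("handle front",A2(540,65),84),("rear R top",A2(497,95),94),("rear L top",A2(620,28),94),("spout R low",A2(608,228),62),("spout L low",A2(716,150),62),("plat R",A2(582,245),60),("plat L",A2(750,118),60),("platRR",A2(465,138),60)): print(n,onz(s,*a,z)[:2].round())
for n,a,z in(("handle end",B2(738,413),84),("handle front",B2(655,400),84),("rear L top",B2(612,420),94),("rear R top",B2(650,352),94),("platLrear",B2(622,492),60),("platLfront",B2(442,465),60)): print("side",n,onz(d,*a,z)[:2].round())
E
```

```text
[[485. -64.]
 [501. 188.]
 [673. 181.]
 [659. -70.]]
tray [579.4  58.5] -0.05308082830843826 4.532962433572209
[[487. -71.]
 [498. 183.]
 [675. 173.]
 [656. -72.]]
tray [579.1  53.2] -0.05073370552305629 8.297929579405547
barL top [763. 237.]
barR top [798. -63.]
cheek fl L [636. 237.]
cheek R bend [708. -70.]
cheek R end [680. -93.]
cheekL bend [675. 229.]
side barR top [794. -56.]
side barL top [753. 248.]
side barR bot in [802. -54.]
side barL bot in [761. 234.]
side cheekL bend [667. 231.]
side cheekL end [631. 243.]
side cheekR bend [708. -75.]
handle end [ 432. -364.]
handle front [ 507. -368.]
rear R top [ 519. -414.]
rear L top [ 532. -305.]
spout R low [ 659. -424.]
spout L low [ 666. -326.]
plat R [ 655. -444.]
plat L [ 661. -285.]
platRR [ 505. -442.]
side handle end [ 438. -376.]
side handle front [ 506. -373.]
side rear L top [ 529. -323.]
side rear R top [ 525. -424.]
side platLrear [ 508. -278.]
side platLfront [ 655. -270.]
```

The crops give the tray at about (579, 56) with yaw −0.05. The stop is at about (777, 89) with yaw +0.135. The pan handle centre is about (470, −370), with the pan's yaw near 0. I'll move behind the right guard with the fingers closed.

```bash
cat > to.py <<'E'
import sys,numpy as np
from scipy.spatial.transform import Rotation as Ro
from station import arm
o=arm.get_obs(); R=Ro.from_euler("xyz",o["tcp_rot"]); p=np.array(o["tcp_pos"])
a=[float(x) for x in sys.argv[1:]]
print("t",round(o["time"],2),"pos",p.round(1),"rpy",np.round(o["tcp_rot"],3),"F",np.round(o["force"],1),"gap",round(o["finger_gap"],1))
if a:
    T=Ro.from_euler("xyz",[np.pi,a[4] if len(a)>4 else 0,a[3]]); print("shift m",(R.inv().apply(np.array(a[:3])-p)/1000).round(4),"rot deg",np.degrees((R.inv()*T).as_rotvec()).round(2))
E
python3 -m creep '[[[0.41,-0.373,0,0,0,7.4,0],[0.41,-0.373,0,0,0,7.4,0],[0.41,-0.373,0,0,0,7.4,0],[0.41,-0.373,0,0,0,7.4,0],[0.41,-0.373,0,0,0,7.4,0],[0.41,-0.373,0,0,0,7.4,0],[0.41,-0.373,0,0,0,7.4,0],[0.41,-0.373,0,0,0,7.4,0]]]' 20
python3 to.py 435 -45 120 0.135
```

```text
time: 0.9
tcp_pos: [352.9, -167.9, 207.9]
tcp_rot: [3.141, -0.0, 0.134]
force: [0.8, -0.4, -1.3]
finger_gap: 26.1
finger_force: 0.0
t 0.9 pos [ 352.9 -167.9  207.9] rpy [ 3.141 -0.     0.134] F [ 0.8 -0.4 -1.3] gap 26.1
shift m [ 0.0978 -0.1108  0.0879] rot deg [ 0.01 -0.01 -0.05]
```

```bash
python3 -m creep '[[[0.049,-0.055,0.02,0,0,0,0],[0.097,-0.11,0.05,0,0,0,0],[0.097,-0.11,0.09,0,0,0,0],[0.097,-0.11,0.13,0,0,0,0],[0.097,-0.11,0.165,0,0,0,0],[0.097,-0.11,0.18,0,0,0,0],[0.097,-0.11,0.18,0,0,0,0]]]'
python3 to.py 435 -45 27 0.135
python3 - <<'E'
from h import *
a=snap("wrist","w1");b=snap("side","s1")
cv2.imwrite("pics/c1.png",np.hstack([cv2.resize(np.asarray(a["pixels"])[:,:,::-1],(400,300)),cv2.resize(np.asarray(b["pixels"])[180:360,180:420,::-1],(400,300))]))
E
```

```text
time: 1.6
tcp_pos: [432.2, -47.1, 25.9]
tcp_rot: [-3.139, 0.005, 0.135]
force: [0.8, -0.4, 0.3]
finger_gap: -0.0
finger_force: 0.0
t 1.6 pos [432.2 -47.1  25.9] rpy [-3.139  0.005  0.135] F [ 0.8 -0.4  0.3] gap -0.0
shift m [ 0.0031 -0.0017 -0.0011] rot deg [-0.15  0.26 -0.  ]
```

View pics/c1.png

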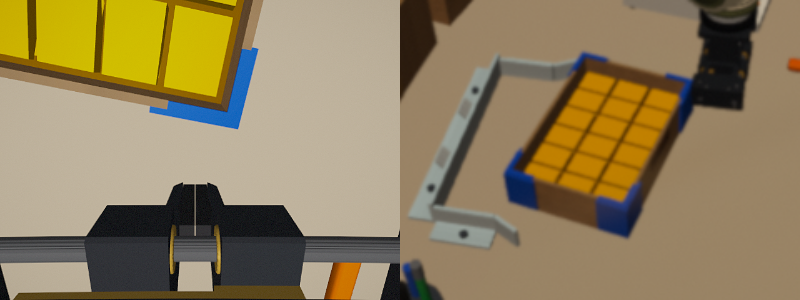

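The wrist view shows the blue right guard (150–258, 50–128) straight ahead of the fingers at (195,185), so the push line is clear.

```bash
python3 -m creep '[[[0.03,0,0,0,0,0,0],[0.038,0,0,0,0,0,0],[0.046,0,0,0,0,0,0],[0.054,0,0,0,0,0,0],[0.062,0,0,0,0,0,0],[0.070,0,0,0,0,0,0],[0.078,0,0,0,0,0,0],[0.078,0,0,0,0,0,0]]]'
cat >> h.py <<'E'
def tray(name):
    """tray pose from blue guard blobs' in side view is not used; wrist angle helper"""
def look(name):
    b=snap("side",name); a=snap("scene",name+"c")
    for n,f in(("side",b),("scene",a)):
        hsv=cv2.cvtColor(np.asarray(f["pixels"]),cv2.COLOR_RGB2HSV)
        m=cv2.inRange(hsv,(105,130,40),(125,255,255)); k,l,s,c=cv2.connectedComponentsWithStats(m)
        for i in range(1,k):
            p=onz(f,*c[i],40)
            if s[i,4]>30 and 400<p[0]<820 and -150<p[1]<300:
                ys,xs=np.nonzero(l==i); P=np.array([onz(f,x,y,64)[:2] for x,y in zip(xs,ys)])
                print(n,s[i,4],c[i].round(),"cen",p[:2].round(),"z64 extremes x",P[:,0].min().round(),P[:,0].max().round(),"y",P[:,1].min().round(),P[:,1].max().round())
E
python3 -c "
from h import *
look('s2')"; python3 to.py
```

```text
time: 2.5
tcp_pos: [510.7, -38.3, 29.0]
tcp_rot: [3.14, 0.001, 0.135]
force: [-4.8, -4.0, 3.4]
finger_gap: 0.5
finger_force: 2.5
side 59 [273. 220.] cen [702. -60.] z64 extremes x 664.0 701.0 y -51.0 -10.0
side 46 [335. 246.] cen [522. -17.] z64 extremes x 507.0 524.0 y -16.0 34.0
side 371 [245. 299.] cen [663. 200.] z64 extremes x 617.0 682.0 y 166.0 247.0
side 394 [306. 310.] cen [522. 189.] z64 extremes x 489.0 543.0 y 152.0 235.0
scene 40 [352. 217.] cen [492. 219.] z64 extremes x 502.0 540.0 y 160.0 200.0
scene 202 [402. 245.] cen [674. 191.] z64 extremes x 638.0 717.0 y 94.0 212.0
scene 344 [301. 270.] cen [543. -54.] z64 extremes x 518.0 612.0 y -110.0 -18.0
scene 595 [354. 291.] cen [686. -35.] z64 extremes x 659.0 734.0 y -100.0 1.0
t 2.6 pos [510.5 -38.1  29. ] rpy [3.141 0.    0.135] F [-3.7 -2.8  1.3] gap 0.6
```

```bash
cat >> h.py <<'E'
def pose(name):
    "tray pose by rigid fit of guard blob centroids (z=40) against initial view, initial tray 579,56,-0.052"
    out=[]
    for n,ref in(("side",[((658,174),0),((515,183),0)]),("scene",[((668,161),0),((650,-61),0)])):
        pass
def fit(pairs):
    A=np.array([p[0] for p in pairs],float);B=np.array([p[1] for p in pairs],float)
    a=A.mean(0);b=B.mean(0);H=(A-a).T@(B-b);th=np.arctan2(H[0,1]-H[1,0],H[0,0]+H[1,1])
    R=np.array([[np.cos(th),-np.sin(th)],[np.sin(th),np.cos(th)]])
    c=R@(np.array([579,56])-a)+b; yaw=-0.052+th; res=np.abs((A-a)@R.T+b-B).max()
    d=c-[777,89]; e=np.array([np.cos(.135),np.sin(.135)])
    S=np.array([d@e,-d[0]*e[1]+d[1]*e[0]]); rel=yaw-.135
    gl=S[0]+89*np.cos(rel)-129*np.sin(rel); gr=S[0]+89*np.cos(rel)+129*np.sin(rel)
    g=lambda y:c+[-89*np.cos(yaw)-y*np.sin(yaw),-89*np.sin(yaw)+y*np.cos(yaw)]
    print("tray",c.round(),"yaw",yaw.round(3),"rel",rel.round(3),"stop xy",S.round(),"gapL",gl.round(),"gapR",gr.round(),"guardL",g(101).round(),"guardR",g(-101).round(),"res",res.round(1))
def track(name):
    from itertools import product
    b=snap("side",name+"s"); a=snap("scene",name+"c"); pairs=[]
    for n,f,refs in(("side",b,[(658,174),(515,183)]),("scene",a,[(668,161),(650,-61)])):
        hsv=cv2.cvtColor(np.asarray(f["pixels"]),cv2.COLOR_RGB2HSV)
        m=cv2.inRange(hsv,(105,130,40),(125,255,255)); k,l,s,c=cv2.connectedComponentsWithStats(m)
        P=[(s[i,4],onz(f,*c[i],40)[:2]) for i in range(1,k)]
        P=[p for p in P if p[0]>150 and 450<p[1][0]<820 and -150<p[1][1]<300]
        L=[p[1] for p in P if p[1][1]>100]; 
        if n=="side":
            L.sort(key=lambda p:-p[0])
            if len(L)==2: pairs+=list(zip(refs,L))
        else:
            fl=[p for p in L]; fr=sorted([p[1] for p in P if p[1][1]<60],key=lambda p:-p[0])
            if fl: pairs.append((refs[0],max(fl,key=lambda p:p[0])))
            if fr: pairs.append((refs[1],fr[0]))
    fit(pairs)
E
python3 -m creep '[[[0.01,0,0,0,0,0,0],[0.02,0,0,0,0,0,0],[0.02,0,0,0,0,0,0],[-0.015,0,0,0,0,0,0],[-0.03,-0.04,0,0,0,0,0],[-0.03,-0.09,0,0,0,0,0],[-0.03,-0.14,0,0,0,0,0],[-0.03,-0.19,0,0,0,0,0]]]'
python3 -c "
from h import *
track('t3')"; python3 to.py
```

```text
time: 3.4
tcp_pos: [455.6, 148.3, 29.2]
tcp_rot: [3.141, -0.002, 0.134]
force: [0.9, 0.1, 0.4]
finger_gap: 0.5
finger_force: 0.0
tray [611.  80.] yaw 0.16 rel 0.025 stop xy [-166.   13.] gapL -80.0 gapR -73.0 guardL [507. 165.] guardR [539. -34.] res 5.4
t 3.5 pos [454.6 151.3  29.1] rpy [-3.141e+00 -2.000e-03  1.410e-01] F [-0.8 -0.7  0.2] gap 0.5
```

```bash
python3 -m creep '[[[0.018,-0.008,0,0,0,0,0],[0.036,-0.008,0,0,0,0,0],[0.046,-0.008,0,0,0,0,0],[0.056,-0.008,0,0,0,0,0],[0.066,-0.008,0,0,0,0,0],[0.076,-0.008,0,0,0,0,0],[0.086,-0.008,0,0,0,0,0],[0.086,-0.008,0,0,0,0,0]]]'
python3 -c "
from h import *
track('t4')"; python3 to.py
```

```text
time: 4.3
tcp_pos: [539.2, 166.3, 28.4]
tcp_rot: [-3.14, 0.002, 0.134]
force: [-5.1, 3.4, 1.8]
finger_gap: 0.5
finger_force: 2.6
tray [637.  77.] yaw -0.03 rel -0.165 stop xy [-140.    7.] gapL -31.0 gapR -73.0 guardL [551. 180.] guardR [545. -21.] res 3.7
t 4.4 pos [539.1 166.2  28.5] rpy [-3.141e+00  1.000e-03  1.340e-01] F [-4.5  3.8  1.1] gap 0.6
```

```bash
python3 -m creep '[[[-0.03,0,0,0,0,0,0],[-0.06,0.03,0,0,0,0,0],[-0.065,0.08,0,0,0,0,0],[-0.065,0.13,0,0,0,0,0],[-0.065,0.175,0,0,0,0,0],[-0.065,0.182,0,0,0,0,0],[-0.065,0.182,0,0,0,0,0]]]'
python3 to.py
python3 -m creep '[[[0.025,0,0,0,0,0,0],[0.035,0,0,0,0,0,0],[0.045,0,0,0,0,0,0],[0.055,0,0,0,0,0,0],[0.065,0,0,0,0,0,0],[0.075,0,0,0,0,0,0],[0.085,0,0,0,0,0,0],[0.085,0,0,0,0,0,0]]]'
python3 -c "
from h import *
track('t5')"; python3 to.py
```

```text
time: 5.1
tcp_pos: [500.1, -24.4, 28.6]
tcp_rot: [3.141, -0.001, 0.132]
force: [1.0, 0.1, 0.3]
finger_gap: 0.6
finger_force: 0.0
t 5.1 pos [500.1 -24.4  28.6] rpy [ 3.141e+00 -1.000e-03  1.320e-01] F [1.  0.1 0.3] gap 0.6
time: 5.9
tcp_pos: [583.5, -10.3, 27.9]
tcp_rot: [3.141, 0.002, 0.137]
force: [-2.7, -2.1, 0.5]
finger_gap: 0.6
finger_force: 1.5
tray [668.  87.] yaw 0.148 rel 0.013 stop xy [-108.   13.] gapL -21.0 gapR -17.0 guardL [565. 174.] guardR [595. -26.] res 9.5
t 6.0 pos [583.5 -10.2  28. ] rpy [3.142e+00 1.000e-03 1.360e-01] F [-3.  -2.4 -1.4] gap 0.9
```

```bash
python3 -m creep '[[[-0.03,0,0,0,0,0,0],[-0.035,-0.04,0,0,0,0,0],[-0.035,-0.09,0,0,0,0,0],[-0.035,-0.14,0,0,0,0,0],[-0.035,-0.188,0,0,0,0,0],[-0.035,-0.188,0,0,0,0,0]]]'
python3 -c "
from h import *
track('t5b')"; python3 to.py
python3 -m creep '[[[0.02,0,0,0,0,0,0],[0.03,0,0,0,0,0,0],[0.038,0,0,0,0,0,0],[0.046,0,0,0,0,0,0],[0.053,0,0,0,0,0,0],[0.058,0,0,0,0,0,0],[0.058,0,0,0,0,0,0]]]'
python3 -c "
from h import *
track('t6')"; python3 to.py
```

```text
time: 6.6
tcp_pos: [522.5, 176.0, 28.3]
tcp_rot: [-3.14, -0.001, 0.141]
force: [-0.6, 0.0, 0.5]
finger_gap: 0.3
finger_force: 0.0
tray [667.  91.] yaw 0.124 rel -0.011 stop xy [-109.   16.] gapL -18.0 gapR -21.0 guardL [566. 180.] guardR [591. -21.] res 9.0
t 6.7 pos [523.7 171.8  28.2] rpy [-3.141e+00 -1.000e-03  1.380e-01] F [ 0.1 -0.1  0.5] gap 0.3
time: 7.4
tcp_pos: [572.7, 177.3, 27.3]
tcp_rot: [-3.14, 0.024, 0.134]
force: [-46.5, -3.1, 29.6]
finger_gap: 0.3
finger_force: 23.8
tray [678.  89.] yaw 0.037 rel -0.098 stop xy [-98.  14.] gapL 3.0 gapR -22.0 guardL [585. 187.] guardR [593. -15.] res 5.5
t 7.5 pos [572.7 177.3  27.3] rpy [-3.14   0.024  0.134] F [-45.8  -3.2  27.6] gap 0.9
```

```bash
python3 -m creep '[[[-0.03,0,0,0,0,0,0],[-0.06,0.03,0,0,0,0,0],[-0.06,0.08,0,0,0,0,0],[-0.06,0.13,0,0,0,0,0],[-0.06,0.18,0,0,0,0,0],[-0.06,0.195,0,0,0,0,0],[-0.06,0.195,0,0,0,0,0]]]'
python3 to.py
python3 -m creep '[[[0.02,0,0,0,0,0,0],[0.03,0,0,0,0,0,0],[0.037,0,0,0,0,0,0],[0.044,0,0,0,0,0,0],[0.05,0,0,0,0,0,0],[0.055,0,0,0,0,0,0],[0.06,0,0,0,0,0,0]]]'
python3 -c "
from h import *
track('t7')"; python3 to.py
```

```text
time: 8.2
tcp_pos: [548.5, -25.5, 28.0]
tcp_rot: [3.142, -0.0, 0.13]
force: [-1.1, 0.9, -0.7]
finger_gap: 0.4
finger_force: 0.0
t 8.2 pos [548.5 -25.5  28. ] rpy [ 3.142 -0.     0.13 ] F [-1.1  0.9 -0.7] gap 0.4
time: 8.9
tcp_pos: [598.5, -16.1, 27.1]
tcp_rot: [-3.14, 0.026, 0.137]
force: [-67.2, -18.7, 39.1]
finger_gap: 0.3
finger_force: 35.1
tray [684.  85.] yaw 0.09 rel -0.045 stop xy [-93.   9.] gapL 2.0 gapR -10.0 guardL [586. 178.] guardR [604. -23.] res 4.0
t 9.0 pos [598.3 -16.1  27.2] rpy [-3.14   0.026  0.137] F [-51.8 -13.6  29.7] gap 0.5
```

```bash
python3 -m creep '[[[-0.03,0,0,0,0,0,0],[-0.045,-0.04,0,0,0,0,0],[-0.045,-0.09,0,0,0,0,0],[-0.045,-0.14,0,0,0,0,0],[-0.045,-0.188,0,0,0,0,0],[-0.045,-0.194,0,0,0,0,0],[-0.045,-0.194,0,0,0,0,0]]]'
python3 to.py
python3 - <<'E'
from h import *
track('t8')
a=load("t8s");b=load("t8c")
cv2.imwrite("pics/c8.png",np.hstack([cv2.resize(np.asarray(a["pixels"])[195:345,170:370,::-1],(400,300),interpolation=2),cv2.resize(np.asarray(b["pixels"])[210:360,280:480,::-1],(400,300),interpolation=2)]))
E
```

```text
time: 9.7
tcp_pos: [536.6, 172.6, 27.9]
tcp_rot: [3.142, 0.0, 0.138]
force: [0.8, -0.6, -0.8]
finger_gap: 0.6
finger_force: 0.0
t 9.7 pos [536.6 172.6  27.9] rpy [3.142 0.    0.138] F [ 0.8 -0.6 -0.8] gap 0.6
tray [683.  89.] yaw 0.068 rel -0.067 stop xy [-93.  12.] gapL 4.0 gapR -13.0 guardL [588. 183.] guardR [601. -18.] res 2.7
```

View pics/c8.png

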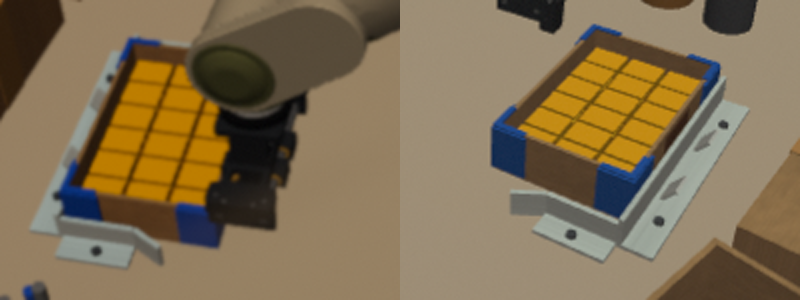

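```bash
python3 -m creep '[[[0.02,0,0,0,0,0,0],[0.026,0,0,0,0,0,0],[0.032,0,0,0,0,0,0],[0.037,0,0,0,0,0,0],[0.042,0,0,0,0,0,0],[0.046,0,0,0,0,0,0]]]'
python3 to.py
python3 -c "
import numpy as np
from station import arm
e=np.array([.991,.135]); p=np.array(arm.get_obs()['tcp_pos'])[:2]
print((np.array([598.3,-16.1])-[777,89])@e,(p-[777,89])@e)"
```

```text
time: 10.4
tcp_pos: [574.0, 175.5, 27.2]
tcp_rot: [3.14, 0.025, 0.136]
force: [-57.2, -16.2, 37.0]
finger_gap: 0.5
finger_force: 30.2
t 10.4 pos [574.  175.5  27.2] rpy [3.14  0.025 0.136] F [-57.2 -16.2  37. ] gap 0.5
-191.28020000000004 -189.47020533335316
```

Both corners now press stiffly against the bar and the two contact positions agree within 2 mm, so the tray is home. Now the pan.

```bash
python3 -m creep '[[[-0.03,0,0,0,0,0,0],[-0.06,0,-0.04,0,0,0,0],[-0.07,0.02,-0.09,0,0,0,0],[-0.08,0.06,-0.13,0,0,0,0],[-0.09,0.11,-0.16,0,0,0,0],[-0.1,0.16,-0.17,0,0,0,0],[-0.11,0.21,-0.17,0,0,0,0],[-0.12,0.26,-0.17,0,0,0,0.05]]]'
python3 to.py 465 -370 180 -0.03
```

```text
time: 11.2
tcp_pos: [499.9, -75.8, 198.3]
tcp_rot: [3.141, -0.002, 0.135]
force: [1.4, 0.5, -0.2]
finger_gap: 6.2
finger_force: 0.0
t 11.2 pos [499.9 -75.8 198.3] rpy [ 3.141e+00 -2.000e-03  1.350e-01] F [ 1.4  0.5 -0.2] gap 6.2
shift m [-0.0741  0.2869  0.0184] rot deg [ 0.04 -0.09  9.44]
```

```bash
python3 -m creep '[[[-0.012,0.045,0,0,0,2,0.05],[-0.024,0.09,0,0,0,5,0.05],[-0.036,0.14,0,0,0,9,0.05],[-0.049,0.19,0,0,0,9.4,0.05],[-0.062,0.24,0.01,0,0,9.4,0.05],[-0.074,0.287,0.018,0,0,9.4,0.05],[-0.074,0.287,0.018,0,0,9.4,0.05],[-0.074,0.287,0.018,0,0,9.4,0.05]]]'
python3 to.py
python3 - <<'E'
from h import *
f=snap("wrist","w9"); g=snap("side","s9"); h=snap("scene","c9")
im=np.asarray(f["pixels"]); cv2.imwrite("pics/c9.png",np.hstack([cv2.resize(im[:,:,::-1],(400,300)),cv2.resize(np.asarray(h["pixels"])[210:360,280:480,::-1],(400,300),interpolation=2)]))
hsv=cv2.cvtColor(im,cv2.COLOR_RGB2HSV); m=cv2.inRange(hsv,(0,0,0),(180,255,45))
k,l,s,c=cv2.connectedComponentsWithStats(m)
for i in range(1,k):
    if s[i,4]>300: 
        q=onz(f,*c[i],91); ys,xs=np.nonzero(l==i); r=cv2.minAreaRect(np.c_[xs,ys].astype(np.float32)); print(s[i],c[i].round(),q.round(),np.round(cv2.boxPoints(r)).tolist(),[onz(f,*p,91)[:2].round().tolist() for p in cv2.boxPoints(r)])
E
```

```text
time: 12.0
tcp_pos: [464.7, -368.9, 178.6]
tcp_rot: [-3.14, 0.001, -0.032]
force: [0.2, 1.4, 0.5]
finger_gap: 49.9
finger_force: 0.0
t 12.0 pos [ 464.7 -368.9  178.6] rpy [-3.14e+00  1.00e-03 -3.20e-02] F [0.2 1.4 0.5] gap 49.9
[ 199  178  126   95 3040] [286. 218.] [ 476. -351.   91.] [[198.0, 194.0], [320.0, 174.0], [335.0, 268.0], [214.0, 288.0]] [[495.0, -293.0], [506.0, -376.0], [438.0, -385.0], [425.0, -295.0]]
[    0   292   640   188 32167] [310. 371.] [ 352. -364.   91.] [[-0.0, 292.0], [639.0, 292.0], [639.0, 479.0], [0.0, 479.0]] [[428.0, -141.0], [413.0, -605.0], [237.0, -641.0], [255.0, -96.0]]
[ 616  421   24   59 1019] [630. 449.] [ 269. -628.   91.] [[616.0, 421.0], [639.0, 421.0], [639.0, 479.0], [616.0, 479.0]] [[298.0, -611.0], [298.0, -629.0], [237.0, -641.0], [237.0, -622.0]]
[  0 427  15  53 403] [  5. 462.] [ 273. -104.   91.] [[0.0, 479.0], [0.0, 427.0], [14.0, 427.0], [14.0, 479.0]] [[255.0, -96.0], [309.0, -110.0], [308.0, -121.0], [254.0, -107.0]]
```

View pics/c9.png

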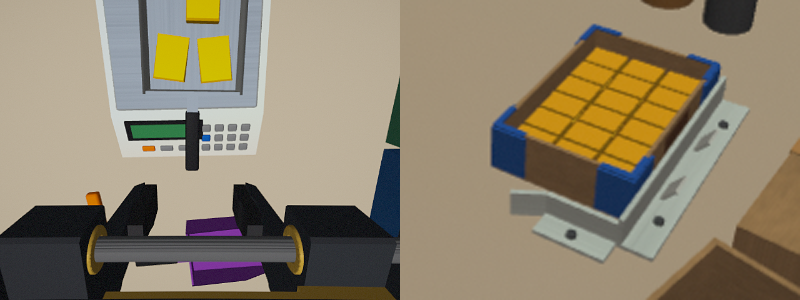

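The wrist view shows the black handle at columns 186–199, rows 112–170 (half scale), nearly aligned with the tool. The scene view shows the tray flush along the bar.

```bash
python3 - <<'E'
from h import *
f=load("w9")
for p,z in(((307,270),91),((298,270),91),((317,270),91),((307,182),91),((228,146),94),((388,150),94),((256,10),70)): print(p,onz(f,*p,z)[:2].round(1))
im=np.asarray(f["pixels"]).astype(int).sum(2)
for y in(215,235,255): print(y,[x for x in range(285,330) if im[y,x]<110][::4], np.mean([x for x in range(285,330) if im[y,x]<110]), onz(f,np.mean([x for x in range(285,330) if im[y,x]<110]),y,91)[:2].round(1))
print([y for y in range(160,300) if im[y,308]<110][::10])
E
```

```text
(307, 270) [ 437.4 -364.5]
(298, 270) [ 437.6 -358. ]
(317, 270) [ 437.2 -371.7]
(307, 182) [ 501.2 -366.8]
(228, 146) [ 526.6 -316.5]
(388, 150) [ 520.8 -420.3]
(256, 10) [ 608.7 -337.8]
215 [297, 304, 310, 315, 319, 323] 311.4761904761905 [ 478.2 -369.1]
235 [297, 305, 312, 317] 307.53846153846155 [ 463.9 -365.8]
255 [297, 302, 309, 315] 307.06666666666666 [ 448.9 -365. ]
[180, 211, 241, 258]
```

```bash
python3 -m creep '[[[0.005,-0.003,0.04,0,0,1,0.05],[0.005,-0.003,0.08,0,0,1,0.05],[0.005,-0.003,0.1,0,0,1,0.05],[0.005,-0.003,0.111,0,0,1,0.05],[0.005,-0.003,0.111,0,0,1,0.05],[0.005,-0.003,0.111,0,0,1,0.03],[0.005,-0.003,0.111,0,0,1,0.03],[0.005,-0.003,0.111,0,0,1,0.02]]]' 60
python3 -m creep '[[[0,0,0,0,0,0,0],[0,0,0,0,0,0,0],[0,0,0,0,0,0,0],[0,0,0,0,0,0,0],[0,0,0,0,0,0,0]]]' 60
python3 to.py
python3 -c "
from h import *
f=snap('scene','c10');cv2.imwrite('pics/x.png',np.asarray(f['pixels'])[:,:,::-1])"
```

```text
time: 12.95
tcp_pos: [470.9, -365.6, 69.4]
tcp_rot: [3.14, -0.001, -0.047]
force: [-0.6, 0.7, 0.4]
finger_gap: 27.8
finger_force: 0.0
time: 13.45
tcp_pos: [470.5, -365.3, 68.3]
tcp_rot: [-3.142, 0.0, -0.047]
force: [-0.4, -0.4, -0.7]
finger_gap: -0.1
finger_force: 0.0
t 13.45 pos [ 470.5 -365.3   68.3] rpy [-3.142  0.    -0.047] F [-0.4 -0.4 -0.7] gap -0.1
```

```bash
python3 - <<'E'
from h import *
f=load("c10");g=snap("side","s10");w=snap("wrist","w10")
r=lambda i:cv2.resize(i,(400,300),interpolation=2)
cv2.imwrite("pics/c10b.png",np.vstack([np.hstack([r(np.asarray(f["pixels"])[280:415,110:290,::-1]),r(np.asarray(g["pixels"])[110:215,300:440,::-1])]),np.hstack([r(np.asarray(w["pixels"])[:,:,::-1]),r(np.asarray(f["pixels"])[180:420,40:360,::-1])])]))
E
```

```text
(no output)
```

View pics/c10b.png

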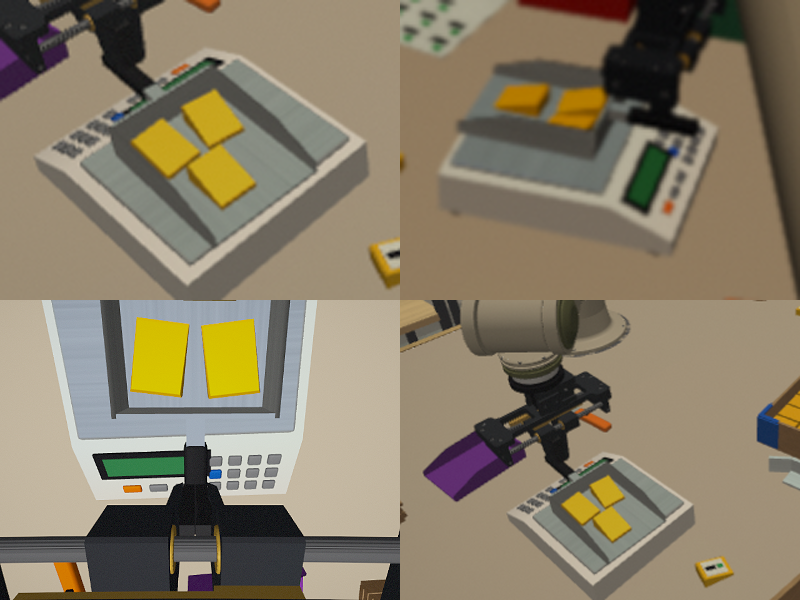

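```bash
python3 - <<'E'
from h import *
f=load("c10");g=load("s10");w=load("w10")
for X in((470.5,-365.3,68.3),(470.5,-365.3,100),(437,-365,84),(507,-365,84)):
    p=proj(f,X);q=proj(g,X);v=proj(w,X)
    print(X,"scene crop",((p-[110,280])*[400/180,300/135]).round(),"side crop",(((q-[300,110])*[400/140,300/105])+[400,0]).round(),"wrist",(v/1.6+[0,300]).round())
E
```

```text
(470.5, -365.3, 68.3) scene crop [133.  85.] side crop [661. 136.] wrist [195. 478.]
(470.5, -365.3, 100) scene crop [126.  59.] side crop [663. 109.] wrist [195. 497.]
(437, -365, 84) scene crop [108.  56.] side crop [696. 129.] wrist [197. 527.]
(507, -365, 84) scene crop [154.  91.] side crop [625. 116.] wrist [192. 438.]
```

```bash
python3 - <<'E'
from h import *
f=load("c10");g=load("s10");w=load("w10")
def r(i): return (255*(cv2.resize(np.ascontiguousarray(i[:,:,::-1]),(400,300),interpolation=2)/255.)**.35).astype(np.uint8)
a=r(np.asarray(f["pixels"])[285:345,130:210]);b=r(np.asarray(g["pixels"])[118:178,360:440]);c=r(np.asarray(w["pixels"])[210:345,220:400])
d=r(np.asarray(load("w9")["pixels"])[130:310,190:430])
cv2.imwrite("pics/c11.png",np.vstack([np.hstack([a,b]),np.hstack([c,d])]))
E
```

```text
(no output)
```

View pics/c11.png

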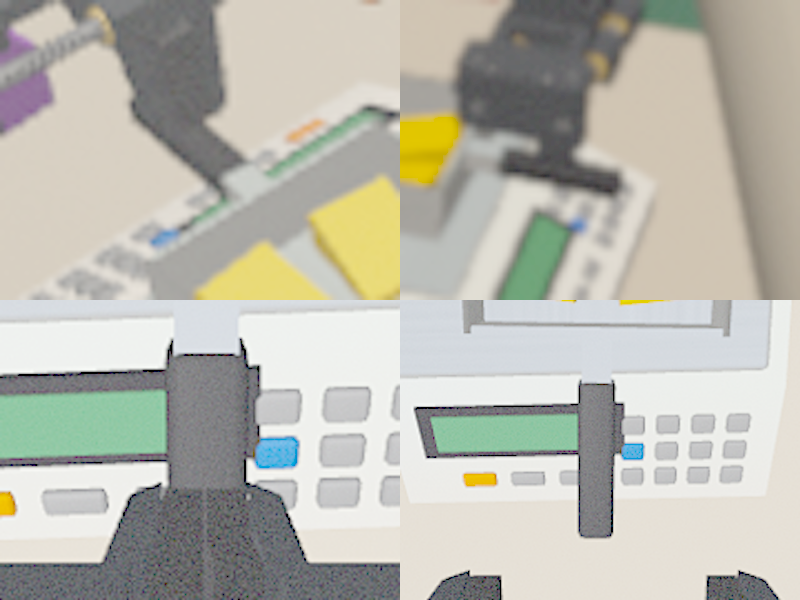

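The brightened crops are ambiguous: the fingers look closed, with the handle below or beside them. I'll check the scale geometry numerically.

```bash
python3 - <<'E'
from h import *
for n in("w1","w9","w10"):
    w=load(n); R=np.array(w["R"]);t=np.array(w["t"]); print(n,"f",K(w).round(1),"cam",(-R.T@t).round(1),"fwd",R[2].round(3),w["cx"],w["cy"],w["k1"])
w=load("w10")
for z in(91,80,70,60): 
  a=onz(w,220+168/2.222,210+100/2.222,z);b=onz(w,220+245/2.222,210+100/2.222,z);e=onz(w,220+205/2.222,210+55/2.222,z); print(z,"handle width",np.linalg.norm(a-b).round(1),"far end",e[:2].round(1))
# handle far end two-view: scene (130+225/5,285+195/5), side (360+105/5,118+160/5)
f=load("c10");g=load("s10")
def tri(*cs):
    A=np.zeros((3,3));b=np.zeros(3)
    for c,d in cs:
        d=d/np.linalg.norm(d);P=np.eye(3)-np.outer(d,d);A+=P;b+=P@c
    x=np.linalg.solve(A,b); return x.round(1),[np.linalg.norm((np.eye(3)-np.outer(d,d)/(d@d))@(x-c)).round(1) for c,d in cs]
print(tri(ray(f,130+230/5,285+180/5),ray(g,360+107/5,118+162/5),ray(w,220+205/2.222,210+55/2.222)))
w9=load("w9"); print("far w9/w10",tri(ray(w9,190+596/1.667-240.,130+83/1.667),ray(w,220+205/2.222,210+55/2.222)))
E
```

```text
w1 f 392.2 cam [510.8 -36.6 202.5] fwd [-0.304 -0.04  -0.952] 311.80868254248 241.11752058880617 0.022161405459045342
w9 f 392.2 cam [ 543.2 -371.2  355.5] fwd [-0.303  0.009 -0.953] 311.80868254248 241.11752058880617 0.022161405459045342
w10 f 392.2 cam [ 548.8 -368.6  245.3] fwd [-0.302  0.013 -0.953] 311.80868254248 241.11752058880617 0.022161405459045342
91 handle width 14.5 far end [ 502.8 -366.9]
80 handle width 15.5 far end [ 499.5 -366.7]
70 handle width 16.4 far end [ 496.5 -366.6]
60 handle width 17.4 far end [ 493.5 -366.5]
(array([ 500.5, -368.1,   83.3]), [np.float64(1.0), np.float64(0.8), np.float64(1.3)])
far w9/w10 (array([ 502.6, -367. ,   90.4]), [np.float64(0.2), np.float64(0.2)])
```

```bash
python3 -m creep '[[[-0.002,0,0,0,0,0,0.05],[-0.002,0,0,0,0,0,0.05],[-0.002,0,0,0,0,0,0.05],[-0.002,0,0.004,0,0,0,0.05],[-0.002,0,0.008,0,0,0,0.05],[-0.002,0,0.008,0,0,0,0.05]]]'
python3 -m creep '[[[0,0,0,0,0,0,0],[0,0,0,0,0,0,0],[0,0,0,0,0,0,0],[0,0,0,0,0,0,0],[0,0,0,0,0,0,0],[0,0,0,0,0,0,0]]]' 40
python3 to.py
```

```text
time: 14.2
tcp_pos: [468.2, -364.8, 59.5]
tcp_rot: [-3.141, 0.001, -0.047]
force: [0.4, -0.3, -0.2]
finger_gap: 46.0
finger_force: 0.0
time: 14.8
tcp_pos: [468.6, -365.3, 60.6]
tcp_rot: [3.141, -0.0, -0.047]
force: [0.7, -1.4, 0.9]
finger_gap: 2.1
finger_force: 0.8
t 14.8 pos [ 468.6 -365.3   60.6] rpy [ 3.141 -0.    -0.047] F [ 0.7 -1.4  0.9] gap 2.1
```

```bash
python3 -m creep '[[[0,0,0,0,0,0,0],[0,0,0,0,0,0,0]]]' 40
python3 - <<'E'
from h import *
w=snap("wrist","w12");s=snap("side","s12")
def r(i): return (255*(cv2.resize(np.ascontiguousarray(i[:,:,::-1]),(400,300),interpolation=2)/255.)**.35).astype(np.uint8)
cv2.imwrite("pics/c12.png",np.hstack([r(np.asarray(w["pixels"])[180:420,160:480]),r(np.asarray(s["pixels"])[118:178,360:440])]))
E
```

```text
time: 15.0
tcp_pos: [468.6, -365.3, 60.5]
tcp_rot: [3.141, -0.0, -0.047]
force: [-0.8, -0.3, 1.2]
finger_gap: 0.7
finger_force: 0.9
```

View pics/c12.png

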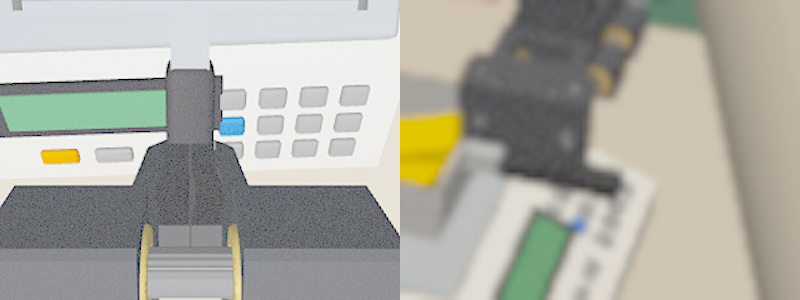

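```bash
python3 - <<'E'
from h import *
g=load("s1")
for z in(26,55,90): print(z,((proj(g,(432,-47,z))-[180,180])/.6+[400,0]).round(), ((proj(g,(432,-47+9,z))-[180,180])/.6+[400,0]).round())
g=load("t8s")
for z in(28,55,92): print("t8",z,((proj(g,(536.6,172.6,z))-[170,195])*2).round())
for dx in(-37,37):
  for dy in(-93,93): print("t8 body corner",((proj(g,(536.6+dx,172.6+dy,92))-[170,195])*2).round())
im=np.asarray(load("s1")["pixels"]).astype(int)
sub=im[215:262,355:400].sum(2)
for r in sub[::2]: print("".join("#" if v<130 else "+" if v<200 else "." for v in r))
E
python3 to.py
```

```text
26 [724. 116.] [722. 120.]
55 [724. 102.] [723. 106.]
90 [725.  84.] [724.  88.]
t8 28 [265. 222.]
t8 55 [264. 207.]
t8 92 [262. 185.]
t8 body corner [322. 132.]
t8 body corner [265. 259.]
t8 body corner [260. 118.]
t8 body corner [197. 242.]
.....+############################+..........
.....#############################+..........
....+#############################...........
....+#############################...........
....######+++################++##+...........
.+###########################++##............
.###############################+............
###############################+.............
###############################+.............
###############################+.............
###############################..............
###############################..............
##############################+..............
##############################+..............
#.....++++####################+..............
+......................+++++#+...............
.............................................
.............................................
.............................................
.............................................
.............................................
.............................................
.............................................
.............................................
t 15.1 pos [ 468.5 -365.2   60.4] rpy [ 3.141 -0.    -0.047] F [-0.7  0.6  2.2] gap 0.6
```

```bash
python3 -m creep '[[[0,0,0.001,0,0,0,0],[0,0,0.002,0,0,0,0],[0,0,0.003,0,0,0,0],[0,0,0.003,0,0,0,0]]]'
python3 -m creep '[[[0,0,-0.006,0,0,0,0],[0,0,-0.012,0,0,0,0],[0,0,-0.012,0,0,0,0]]]'
python3 -m creep '[[[0,0,-0.012,0,0,0,0],[0,0,-0.024,0,0,0,0],[0,0,-0.024,0,0,0,0]]]'
python3 - <<'E'
from h import *
s=snap("side","s13");c=snap("scene","c13");a=load("s10");b=load("c10")
for x,y,n in((a,s,"side"),(b,c,"scene")):
    h=lambda q:cv2.inRange(cv2.cvtColor(np.asarray(q["pixels"]),cv2.COLOR_RGB2HSV),(18,150,100),(32,255,255))
    box=(slice(125,165),slice(320,385)) if n=="side" else (slice(310,380),slice(150,240))
    for q in(x,y):
        yy,xx=np.nonzero(h(q)[box]); print(n,len(xx),xx.mean().round(1),yy.mean().round(1))
g=s; print(proj(g,(468.6,-365,93)).round(1))
sub=np.asarray(s["pixels"]).astype(int)[130:165,365:412].sum(2)
for r in sub: print("".join("#" if v<110 else "+" if v<200 else "." for v in r))
E
```

```text
time: 15.5
tcp_pos: [468.3, -365.2, 57.2]
tcp_rot: [-3.142, 0.0, -0.047]
force: [-3.9, 0.1, 3.6]
finger_gap: 0.4
finger_force: 2.0
time: 15.8
tcp_pos: [469.1, -365.4, 70.3]
tcp_rot: [3.14, -0.001, -0.047]
force: [-0.3, 0.0, -0.2]
finger_gap: 0.8
finger_force: 0.0
time: 16.1
tcp_pos: [469.3, -365.9, 95.6]
tcp_rot: [3.139, -0.003, -0.047]
force: [0.2, -0.2, -0.4]
finger_gap: 0.4
finger_force: 0.0
side 364 34.3 21.0
side 369 34.6 21.0
scene 1368 49.3 36.9
scene 1370 49.4 36.9
[392.4 150.4]
.......+#########################+.............
.......+#########################+.............
.......+#########################+.............
.......+#########################+.............
.......++########################+.............
.......+++++++++++###############+.............
...................+++###########+.............
.......................##########+.............
.......................+########+..............
.......................+#######+...............
............++..........++####+................
............++.............+++.................
...........+++..................
[... 371 characters left out ...]
###########++...............
......+++....++##################++............
.....+++++....+#######################+........
.....++++......+++++###################........
.+..+++++.............++###############+.......
++.+++++.................+#############+.......
+..+++++...................+++.++######+.......
...++++...........................+++#+........
...++++........................................
..++++.........................................
..++++................++++.....................
..+++................+###++....................
..++.................#+++#++...................
..++................+#++++####+................
....................#+++++++##+................
```

The side view shows the closed fingertips about 30 mm above the reported TCP. At a reported 60 mm they only touched the top of the handle. I'll allow for that and grasp 30 mm lower.

```bash
python3 -m creep '[[[-0.002,0,0,0,0,0,0.05],[-0.002,0,0,0,0,0,0.05],[-0.002,0,0,0,0,0,0.05],[-0.002,0,0,0,0,0,0.05],[-0.002,0,0.02,0,0,0,0.05],[-0.002,0,0.04,0,0,0,0.05],[-0.002,0,0.05,0,0,0,0.05],[-0.002,0,0.05,0,0,0,0.05]]]'
python3 -m creep '[[[0,0,0.005,0,0,0,0.05],[0,0,0.008,0,0,0,0.05],[0,0,0.008,0,0,0,0.02],[0,0,0.008,0,0,0,0],[0,0,0.008,0,0,0,0],[0,0,0.008,0,0,0,0],[0,0,0.008,0,0,0,0],[0,0,0.008,0,0,0,0]]]' 60
python3 to.py
```

```text
time: 17.0
tcp_pos: [466.1, -364.6, 42.1]
tcp_rot: [-3.14, 0.002, -0.047]
force: [-0.6, -0.1, -0.5]
finger_gap: 50.1
finger_force: 0.0
time: 17.8
tcp_pos: [466.6, -365.1, 35.5]
tcp_rot: [3.141, -0.0, -0.047]
force: [0.2, 0.2, 1.5]
finger_gap: 15.1
finger_force: 60.0
t 17.8 pos [ 466.6 -365.1   35.5] rpy [ 3.141 -0.    -0.047] F [0.2 0.2 1.5] gap 15.1
```

```bash
python3 -m creep '[[[0,0,-0.005,0,0,0,0],[0,0,-0.015,0,0,0,0],[0,0,-0.03,0,2,0,0],[0,0,-0.05,0,4,0,0],[0,0,-0.075,0,6,0,0],[0,0,-0.1,0,8,0,0],[0,0,-0.12,0,8,0,0],[0,0,-0.13,0,8,0,0]]]'
python3 to.py 476 60 180 0.125 -0.14
```

```text
time: 18.6
tcp_pos: [466.7, -365.5, 167.8]
tcp_rot: [3.139, -0.141, -0.047]
force: [-0.7, -1.0, -2.2]
finger_gap: 14.7
finger_force: 60.0
t 18.6 pos [ 466.7 -365.5  167.8] rpy [ 3.139 -0.141 -0.047] F [-0.7 -1.  -2.2] gap 14.7
shift m [-0.0087 -0.4254 -0.0145] rot deg [ 1.51 -0.07 -9.74]
```

```bash
python3 -m creep '[[[0,-0.01,-0.001,0,0,0,0],[-0.001,-0.03,-0.001,0,0,-0.5,0],[-0.001,-0.06,-0.002,0,0,-1.3,0],[-0.002,-0.095,-0.003,0,0,-2.2,0],[-0.003,-0.13,-0.004,0,0,-3,0],[-0.003,-0.165,-0.006,0,0,-3.9,0],[-0.004,-0.2,-0.007,0,0,-4.7,0],[-0.005,-0.235,-0.008,0,0,-5.5,0]]]'
python3 to.py 476 60 180 0.125 -0.14
```

```text
time: 19.4
tcp_pos: [470.6, -127.7, 171.5]
tcp_rot: [3.129, -0.137, 0.051]
force: [0.1, 0.5, -2.0]
finger_gap: 15.4
finger_force: 60.0
t 19.4 pos [ 470.6 -127.7  171.5] rpy [ 3.129 -0.137  0.051] F [ 0.1  0.5 -2. ] gap 15.4
shift m [ 0.016  -0.1871 -0.0087] rot deg [ 1.28  0.19 -4.21]
```

```bash
python3 -m creep '[[[0.003,-0.035,-0.002,0.3,0,-0.8,0],[0.006,-0.07,-0.004,0.6,0,-1.6,0],[0.009,-0.105,-0.006,0.8,0,-2.4,0],[0.012,-0.135,-0.007,1,0,-3.1,0],[0.014,-0.16,-0.008,1.2,0,-3.7,0],[0.016,-0.178,-0.008,1.3,0,-4.1,0],[0.016,-0.187,-0.009,1.3,0,-4.2,0],[0.016,-0.187,-0.009,1.3,0,-4.2,0]]]'
python3 to.py 476 60 195 0.125 0.35
python3 - <<'E'
from h import *
c=snap("scene","c14");s=snap("side","s14")
from station import arm
o=arm.get_obs();R=Ro.from_euler("xyz",o["tcp_rot"]);p=np.array(o["tcp_pos"])
for f,n in((c,"scene"),(s,"side")):
    m=cv2.inRange(cv2.cvtColor(np.asarray(f["pixels"]),cv2.COLOR_RGB2HSV),(18,150,110),(32,255,255))
    print(n,"spout pred",proj(f,p+R.apply([188,0,-24.5])).round(),"grip",proj(f,p+R.apply([0,0,-49])).round())
E
```

```text
time: 20.2
tcp_pos: [476.4, 58.6, 180.6]
tcp_rot: [3.141, -0.137, 0.126]
force: [0.9, 0.8, -2.0]
finger_gap: 15.2
finger_force: 60.0
t 20.2 pos [476.4  58.6 180.6] rpy [ 3.141 -0.137  0.126] F [ 0.9  0.8 -2. ] gap 15.2
shift m [ 0.0018 -0.0015 -0.0143] rot deg [  0.04 -27.91   0.03]
scene spout pred [378. 193.] grip [307. 174.]
side spout pred [259. 200.] grip [347. 211.]
```

```bash
python3 to.py 486 61 200 0.125 0.436
python3 - <<'E'
import cv2,numpy as np
from h import *
c=load("c14");s=load("s14")
cv2.imwrite("pics/c14v.png",np.hstack([cv2.resize(np.asarray(c["pixels"])[130:330,250:470,::-1],(400,364)),cv2.resize(np.asarray(s["pixels"])[150:330,190:388,::-1],(400,364))]))
E
```

```text
t 20.3 pos [476.8  57.3 180.8] rpy [ 3.141 -0.138  0.124] F [-0.6 -0.5 -1.4] gap 14.9
shift m [ 0.0122 -0.0026 -0.0177] rot deg [  0.05 -32.87  -0.08]
```

View pics/c14v.png

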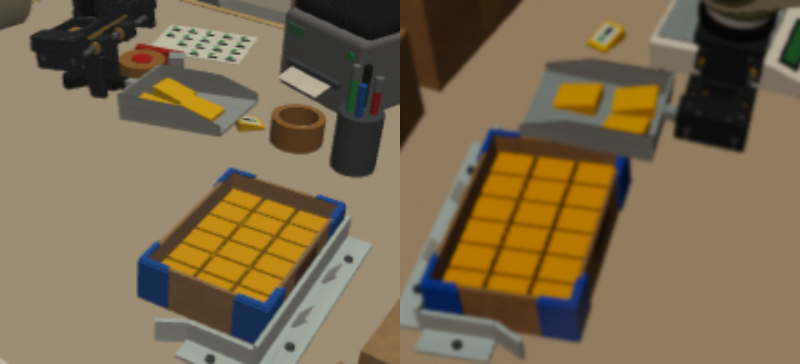

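The view shows the pan held with all three wedges. The spout is at crop (239,115), within a few pixels of the prediction, and the tray is home against the bar. Now I'll tip.

```bash
python3 -m creep '[[[0.001,0,-0.004,0,-4,0,0],[0.003,-0.001,-0.008,0,-9,0,0],[0.005,-0.001,-0.011,0,-15,0,0],[0.008,-0.002,-0.014,0,-21,0,0],[0.01,-0.002,-0.016,0,-27,0,0],[0.012,-0.003,-0.018,0,-31,0,0],[0.012,-0.003,-0.018,0,-33,0,0],[0.012,-0.003,-0.018,0,-33,0,0]]]'
python3 to.py 526 66 228 0.125 0.93
python3 - <<'E'
from h import *
c=snap("scene","c15");s=snap("side","s15")
from station import arm
o=arm.get_obs();R=Ro.from_euler("xyz",o["tcp_rot"]);p=np.array(o["tcp_pos"])
for f,n in((c,"scene"),(s,"side")):
    A=proj(f,p+R.apply([188,0,-24.5])); B=proj(f,p*1.+[0,0,30]+R.apply([188,0,5.5]))
    im=np.asarray(f["pixels"]); hsv=cv2.cvtColor(im,cv2.COLOR_RGB2HSV)
    print(n,"toolframe",A.round(),"worldbias",B.round())
    x,y=A.astype(int); w=hsv[y-24:y+24:2,x-30:x+30:2]
    for r in w: print("".join("Y" if (18<=h<=32 and S>140) else "b" if 105<=h<=125 and S>130 else "k" if V<45 else "." if S<45 else "o" for h,S,V in r.astype(int)))
E
```

```text
time: 21.1
tcp_pos: [486.4, 60.9, 199.5]
tcp_rot: [3.141, 0.439, 0.122]
force: [-0.3, 0.4, -1.6]
finger_gap: 15.1
finger_force: 60.0
t 21.1 pos [486.4  60.9 199.5] rpy [3.141 0.439 0.122] F [-0.3  0.4 -1.6] gap 15.1
shift m [ 0.024  -0.0002 -0.0427] rot deg [ -0.06 -28.13  -0.12]
scene toolframe [379. 227.] worldbias [374. 225.]
YYYYYYY...........oooooooooooo
YYYYYo............oooooooooooo
YYYo...YY..........ooooooooooo
.Yo..oYYYo..........oooooooooo
....oYYYYYo..........ooooooooo
...oYYYYYYYo.........ooooooooo
....oYYYYYYY..........oooooooo
.....oYYYYYYY..........ooooooo
......oYYYYYYY........oooooooo
.......YYYYYYYo.......oooooooo
o.......YYYYYo.......ooooooooo
oo......oYYYo......o.ooooooooo
ooo......oYo........booooooooo
oooo......o.......oooooooooooo
oooooo...........ooooooooooooo
ooooooo........ooooooooooooooo
oooooooo......oYYYYooooooooooo
ooooooooo.....YYYYYYYYoooooooo
oooooooooo...YYYYYYYYYYoYooooo
ooooooooooooYYYYYYYYYYYYYYYYoo
ooooooooooYYYYYYYYYYYYYYYYYYYY
oooooooooYYYYYYYYYYYYYYYYYYYYY
oooooooooYYYYYYYYYYYYYYYYYYYYY
oooooooYYYYYYYYYYYYYYYYYYYYYYY
side toolframe [260. 230.] worldbias [265. 230.]
ooooooooooooooooooooo........k
oooooooooooooooooooo.........k
ooooooooooooooooooo.....ooYo..
oooo.oooooooooooo......oYYYo..
oo.bbbo...ooooooo....ooYYYYYoo
ooobbbbbbbo.....o...oYYYYYYYoo
oobbooooooooooooo..oYYYYYYYYoo
.obkooooooooooooo.oYYYYYYYYY.o
.bbkoooooooooooo..oYYYYYYYYooY
obokoooooooooooo..YYYYYYYYYoYY
oookYYYYYYYYYoo..oYYYYYYYYoooo
.okkYYYYYYYYYYo..oYYYoooo.....
ookoYYYYYYYYYYo..oooo.........
okkYYYYYYYYYYY................
okoYYYYYYYYYYo................
kkYYYYYYYYYYYo................
koYYYYYYYYYYY..............ooY
kYYYYYYYYYYYo..........oooYYYY
oYYYYYYYYYYo......oooooYYYYYYY
oYYYYYYYYYo...oooYYYYYYYYYYYYY
YYYYYYYYYYoooYYYYYYYYYYYYYYYYY
YYYYYYYYYYYYYYYYYYYYYYYYYYYYYY
YYYYYYYYYYYYYYYYYYYYYYYYYYYYYY
YYYYYYYYYYYYYYYYYYYYYYYYYYYYYY
```

```bash
python3 -m creep '[[[0.003,0,-0.005,0,-3,0,0],[0.006,0,-0.011,0,-7,0,0],[0.009,0,-0.017,0,-11,0,0],[0.012,0,-0.023,0,-15,0,0],[0.016,0,-0.03,0,-19,0,0],[0.02,0,-0.036,0,-23,0,0],[0.024,0,-0.043,0,-27,0,0],[0.024,0,-0.043,0,-28,0,0]]]'
python3 -m creep '[[[0,0,0,0,0,0,0],[0,0,0,0,0,0,0],[0,0,0,0,0,0,0],[0,0,0,0,0,0,0]]]'
cat > ck.py <<'E'
import sys
from h import *
c=snap("scene","k"+sys.argv[1]);s=snap("side","ks"+sys.argv[1])
from station import arm
o=arm.get_obs();R=Ro.from_euler("xyz",o["tcp_rot"]);p=np.array(o["tcp_pos"])
print("spout",(p+R.apply([188,0,-24.5])).round())
for f,n in((c,"scene"),(s,"side")):
    A=proj(f,p+R.apply([150,0,-24.5])); hsv=cv2.cvtColor(np.asarray(f["pixels"]),cv2.COLOR_RGB2HSV)
    x,y=A.astype(int); print(n,A)
    for r in hsv[y-50:y+50:3,x-66:x+66:2]: print("".join("Y" if (18<=h<=32 and S>140) else "b" if 105<=h<=125 and S>130 else "k" if V<45 else "." if S<45 else "o" for h,S,V in r.astype(int)))
E
python3 ck.py 1; python3 to.py
```

```text
time: 22.0
tcp_pos: [526.2, 66.3, 228.5]
tcp_rot: [3.14, 0.927, 0.123]
force: [0.0, 0.7, -1.9]
finger_gap: 15.7
finger_force: 60.0
time: 22.4
tcp_pos: [525.5, 66.7, 230.1]
tcp_rot: [3.14, 0.925, 0.122]
force: [-0.6, 0.5, -2.1]
finger_gap: 15.3
finger_force: 60.0
spout [657.  83.  94.]
scene [366.66647699 229.89806202]
ooooooooooooooooook.kkkkkkkkk.kkooooooooooooooooooooooooo..ooooo..
oooooooooooooooooooookkkkkkkkkkkooooooooooooooooooooooooooo..o....
ooooooooooooooooooooookk.kkkkk.....ooooooooooooooooooooooooooo....
oooooooooooooooooooooookkkk.........ooooooooooooooooooooooooooooo.
ooooooooooooooooooooooooo............ooooooooooooooooooooooooooooo
ooooooooooooooooooooooooo............oooYo.ooooooooooooooooooooooo
ooooooooooooooooooooooo...............ooYYYo..oooooooooooooooooooo
ooooooooooooooooooooo..................ooYYYYYYYoooooooooooooooooo
ooooooooooooooooooo.....................oooooooooooooooooooooooooo
ooooooooooooooooooo......................ooooooooooooooooooooooooo
ooooooooooooooooooo......................ooooooooooooooooooooooooo
oooooooooooooooooooo......................o
[... 3191 characters left out ...]
oooooooooooooo
...ookkYYYYYYYYYYYYYYYYYYYYYYYYYYYYYYYYYokkkoooooooooooooooooooooo
...okkoYYYYYYYYYYYYYYYYYYYYYYYYYYYYYYYYYokkooooooooooooooooooooooo
..ookkYYYYYYYYYYYYYYYYYYYYYYYYYYYYYYYYYokkkooooooooooooooooooooooo
.ookkYYYYYYYYYYYYYYYYYYYYYYYYYYYYYYYYYookkoooooooooooooooooooooooo
oookoYYYYYYYYYYYYYYYYYYYYYYYYYYYYYYYYYokkkoooooooooooooooooooooooo
bkkkYYYYYYYYYYYYYYYYYYYYYYYYYYYYYYYYYookkkoooooooooooooooooooooooo
bkkoYYYYYYYYYYYYYYYYYYYYYYYYYYYYYYYYYokkkooooooooooooooooooooooooo
kkoYYYYYYYYYYYoYYYYYYYYYYYYYYYYYYYYYookkoooooooooooooooooooooooooo
kkYYYYYYYYYYYYYYYYYYYYYYYYYYYYYYYYYobbkkoooooooooooooooooooooooooo
t 22.5 pos [525.6  66.7 229.8] rpy [3.14  0.925 0.122] F [ 1.3  0.3 -1.3] gap 15.3
```

```bash
python3 to.py 520 66 290 0.122 0.925; python3 to.py 480 59 260 0.122 0
```

```text
t 22.5 pos [525.6  66.7 229.8] rpy [3.14  0.925 0.122] F [ 1.3  0.3 -1.3] gap 15.3
shift m [-0.0514  0.0001 -0.0317] rot deg [0.13 0.01 0.02]
t 22.5 pos [525.6  66.7 229.8] rpy [3.14  0.925 0.122] F [ 1.3  0.3 -1.3] gap 15.3
shift m [-0.0519  0.002   0.0187] rot deg [ 0.11 53.01  0.07]
```

```bash
python3 -m creep '[[[-0.02,0,-0.012,0,0,0,0],[-0.035,0,-0.022,0,0,0,0],[-0.051,0,-0.032,0,0,0,0],[-0.051,0,-0.02,0,8,0,0],[-0.051,0,-0.01,0,16,0,0],[-0.052,0.001,0,0,24,0,0],[-0.052,0.001,0.01,0,32,0,0],[-0.052,0.002,0.018,0,40,0,0]]]'
python3 -m creep '[[[0,0,0,0,6,0,0],[0,0,0,0,13,0,0],[0,0,0,0,13,0,0]]]'
python3 to.py 466.6 -365.1 180 -0.047 0
python3 - <<'E'
from h import *
c=snap("scene","c17");s=snap("side","s17"); ref=load("c9")
# yellow brightness in tray: load vs changes since before pouring
for n,f,r,box in(("scene",c,load("c9"),(slice(205,325),slice(275,470))),("side",s,load("s9"),(slice(200,330),slice(180,365)))):
    d=np.abs(np.asarray(f["pixels"]).astype(int)-np.asarray(r["pixels"]).astype(int)).sum(2)[box]
    m=(d>60).astype(np.uint8); k,l,S,C=cv2.connectedComponentsWithStats(m)
    for i in range(1,k):
        if S[i,4]>25:
            px=C[i]+[box[1].start,box[0].start]; print(n,S[i,4],px.round(),onz(f,*px,52)[:2].round())
E
```

```text
time: 23.3
tcp_pos: [480.2, 59.2, 260.6]
tcp_rot: [3.14, 0.221, 0.123]
force: [0.9, -0.1, -1.3]
finger_gap: 15.3
finger_force: 60.0
time: 23.6
tcp_pos: [478.9, 59.2, 261.4]
tcp_rot: [3.14, -0.002, 0.124]
force: [-0.9, 0.7, -1.4]
finger_gap: 15.0
finger_force: 60.0
t 23.6 pos [478.9  59.2 261.4] rpy [ 3.14e+00 -2.00e-03  1.24e-01] F [-0.9  0.7 -1.4] gap 15.0
shift m [-0.0647  0.4194  0.0818] rot deg [ 0.07 -0.1   9.78]
scene 105 [389. 258.] [688. 106.]
scene 29 [373. 263.] [668.  64.]
scene 62 [375. 274.] [695.  35.]
scene 74 [402. 277.] [749.  63.]
side 45 [300. 201.] [ 655. -137.]
side 89 [228. 248.] [760.  77.]
side 28 [262. 254.] [675.  71.]
side 58 [255. 272.] [667. 129.]
```

```bash
python3 -m creep '[[[-0.005,0.02,0,0,0,0,0],[-0.012,0.06,0.005,0,0,1,0],[-0.02,0.105,0.01,0,0,2.5,0],[-0.027,0.15,0.02,0,0,3.5,0],[-0.034,0.195,0.03,0,0,4.6,0],[-0.041,0.24,0.04,0,0,5.7,0],[-0.047,0.28,0.05,0,0,6.7,0],[-0.053,0.32,0.06,0,0,7.7,0]]]'
python3 to.py 466.6 -365.1 120 -0.047 0
```

```text
time: 24.5
tcp_pos: [467.6, -267.2, 199.4]
tcp_rot: [-3.141, 0.004, -0.011]
force: [0.3, 0.1, -1.4]
finger_gap: 15.5
finger_force: 60.0
t 24.5 pos [ 467.6 -267.2  199.4] rpy [-3.141  0.004 -0.011] F [ 0.3  0.1 -1.4] gap 15.5
shift m [0.0005 0.0979 0.0793] rot deg [-0.03  0.23  2.04]
```

```bash
python3 - <<'E'
from h import *
c=snap("scene","c18");s=snap("side","s18")
for n,f,r,box in(("scene",c,load("c9"),(slice(195,345),slice(275,470))),("side",s,load("s9"),(slice(195,335),slice(180,365)))):
    A=np.asarray(f["pixels"]);B=np.asarray(r["pixels"])
    y=lambda q:cv2.inRange(cv2.cvtColor(q,cv2.COLOR_RGB2HSV),(15,140,90),(33,255,255))
    new=cv2.bitwise_and(y(A),255-y(B))[box]; k,l,S,C=cv2.connectedComponentsWithStats(new)
    print(n,[(S[i,4],(C[i]+[box[1].start,box[0].start]).round().tolist()) for i in range(1,k) if S[i,4]>10], "blue",)
    d=(np.abs(A.astype(int)-B.astype(int)).sum(2)[box]>60).astype(np.uint8); k,l,S,C=cv2.connectedComponentsWithStats(d)
    for i in range(1,k):
        if S[i,4]>25:
            px=(C[i]+[box[1].start,box[0].start]); u,v=px.astype(int); print(S[i].tolist(),px.round(),onz(f,*px,52)[:2].round(),A[v,u],B[v,u])
E
```

```text
scene [] blue
[0, 49, 13, 25, 127] [280. 255.] [474. -52.] [83 81 75] [162 146 121]
[106, 54, 22, 18, 102] [389. 258.] [687. 108.] [202 165  29] [201 144  21]
[94, 65, 9, 8, 29] [373. 263.] [668.  64.] [200 156  22] [123  89  13]
[91, 74, 19, 9, 62] [375. 274.] [695.  35.] [122  90  14] [189 136  22]
[116, 80, 20, 6, 70] [401. 277.] [748.  62.] [117  86  12] [200 143  18]
side [(np.int32(52), [226.0, 249.0])] blue
[42, 47, 22, 15, 84] [228. 248.] [761.  77.] [182 129   0] [57 36  7]
[74, 57, 15, 4, 29] [261. 254.] [676.  72.] [133  86   0] [180 119   0]
[67, 72, 15, 11, 61] [255. 272.] [667. 129.] [99 62  0] [174 114   0]
```

```bash
python3 -m creep '[[[0,0.03,0.01,0,0,0.6,0],[0,0.065,0.03,0,0,1.4,0],[0,0.09,0.05,0,0,2,0],[0,0.098,0.07,0,0,2,0],[0,0.098,0.079,0,0,2,0],[0,0.098,0.079,0,0,2,0]]]'
python3 to.py 466.6 -365.1 36.5 -0.047 0
python3 - <<'E'
from h import *
c=load("c18");s=load("s18");R=load("s9")
def tri(*cs):
    A=np.zeros((3,3));b=np.zeros(3)
    for q,d in cs:
        d=d/np.linalg.norm(d);P=np.eye(3)-np.outer(d,d);A+=P;b+=P@q
    x=np.linalg.solve(A,b); return x.round(1),[np.linalg.norm((np.eye(3)-np.outer(d,d)/(d@d))@(x-q)).round(1) for q,d in cs]
for u in((401,277),(401,273),(406,268)): print(tri(ray(s,226,249),ray(c,*u)))
for z in(45,55,65,75): print(z,onz(s,226,249,z).round(),onz(c,401,277,z).round(), "fw in top",)
e=np.array([.991,.135]);n=np.array([-.135,.991]);o=np.array([777,89])
for tx in(80,85): 
    for ty in(-30,30): 
        for z in (42,65): 
            X=[*(o+e*(tx-89)+n*ty),z]; print(tx,ty,z,proj(s,X).round(),proj(c,X).round())
for f,(a,b,w) in((s,(240,262,210)),(c,(262,286,382))):
    print()
    for r in np.asarray(f["pixels"])[a:b,w:w+40].astype(int): print("".join("Y" if p[0]>165 and p[2]<40 else "y" if p[2]<25 and p[0]>100 else "d" if p.sum()<150 else "." for p in r))
E
```

```text
time: 25.2
tcp_pos: [466.4, -362.1, 120.3]
tcp_rot: [-3.14, 0.004, -0.045]
force: [0.6, -0.1, -0.8]
finger_gap: 15.3
finger_force: 60.0
t 25.2 pos [ 466.4 -362.1  120.3] rpy [-3.14   0.004 -0.045] F [ 0.6 -0.1 -0.8] gap 15.3
shift m [0.0006 0.0032 0.0838] rot deg [-0.1   0.21  0.13]
(array([755.2,  72.8,  48.3]), [np.float64(11.9), np.float64(11.9)])
(array([751.4,  78.3,  54.8]), [np.float64(12.1), np.float64(12.1)])
(array([751.2,  88.4,  63.6]), [np.float64(6.7), np.float64(6.7)])
45 [768.  75.  45.] [743.  70.  45.] fw in top
55 [762.  84.  55.] [749.  58.  55.] fw in top
65 [757.  92.  65.] [755.  47.  65.] fw in top
75 [751. 101.  75.] [761.  36.  75.] fw in top
80 -30 42 [228. 245.] [409. 286.]
80 -30 65 [226. 238.] [410. 278.]
80 30 42 [220. 262.] [419. 272.]
80 30 65 [219. 256.] [420. 264.]
85 -30 42 [226. 244.] [411. 286.]
85 -30 65 [224. 238.] [412. 278.]
85 30 42 [218. 262.] [421. 272.]
85 30 65 [216. 255.] [422. 265.]

................ddddddyYYYYYYYYYYYYYYYYY
................dddddyyYYYYYYYYYYYYYYYYY
...............dddyyyyYYYYYYYYYYYYYYYYYY
...............ddyyyyyYYYYYYYYY
[... 1032 characters left out ...]
..d
YYYYYYYYYYyyyYYYYYYYYYYYYYYYYYYYY.....dd
YYYYYYYYYyyyyYYYYYYYYYYYYYYYYYYY......dd
YYYYYYyYYyyyYYYYYYYYYYYYYYYYYYYy.....ddd
YYYYYyYYyyyYYYYYYYYYYYYYYYYYYYY.....dddd
YYYYYyYyyyYYYYYYYYYYYYYYYYYYYY.....ddddd
YYYYyYyyyyyYYYYYYYYYYYYYYYYYY......dddd.
YYYyyyyyyyyyyyyyyyyYYYYYYYYYy.....dddd..
yyyyyyyyYYyyyyyyyyyyyyyyyyyy.....dddd...
yyyYyyyyyyYYYyyyyyyyyyyyyyy.....ddddd...
YYYyyyYYyyyyyYYyyyyyyyyyyyy.....dddd....
YYyyyyYYYYyyyyyYYYyyyyyyyy.....dddd.....
YyyyyYYYYYYYYyyyyyYYYyyyy......dddd.....
yyyyYYYYYYYYYYYYyyyyyYYY.......ddd......
yyyYYYYYYYYYYYYYYYyyyyyY......ddd.......
yyYYYYYYYYYYYYYYYYYYYyy.......dd........
yYYYYYYYYYYYYYYYYYYYYYY.......dd........
yYYYYYYYYYYYYYYYYYYYYY........d.........
```

All three wedges are in the tray, one of them flat against the inner face of the front wall. Now I'll lower the pan.

```bash
python3 -m creep '[[[0,0.001,0.02,0,0.2,0,0],[0,0.002,0.04,0,0.2,0,0],[0,0.003,0.058,0,0.2,0,0],[0,0.003,0.068,0,0.2,0,0],[0,0.003,0.075,0,0.2,0,0],[0,0.003,0.08,0,0.2,0,0],[0,0.003,0.083,0,0.2,0,0],[0,0.003,0.084,0,0.2,0,0]]]'
python3 to.py 466.6 -365.1 35.5 -0.047 0
```

```text
time: 26.0
tcp_pos: [466.4, -366.3, 37.9]
tcp_rot: [3.14, -0.003, -0.045]
force: [0.1, 0.5, -0.4]
finger_gap: 14.9
finger_force: 60.0
t 26.0 pos [ 466.4 -366.3   37.9] rpy [ 3.14e+00 -3.00e-03 -4.50e-02] F [ 0.1  0.5 -0.4] gap 14.9
shift m [ 0.0002 -0.0012  0.0024] rot deg [ 0.09 -0.16  0.1 ]
```

```bash
python3 -m creep '[[[0,0,0.001,0,0,0,0],[0,0,0.002,0,0,0,0],[0,0,0.0025,0,0,0,0],[0,0,0.0025,0,0,0,0]]]'
python3 -m creep '[[[0,0,0,0,0,0,0.03],[0,0,0,0,0,0,0.04],[0,0,0,0,0,0,0.05],[0,0,0,0,0,0,0.05],[0,0,0,0,0,0,0.05]]]' 10
python3 -m creep '[[[0,0,-0.01,0,0,0,0.05],[0,0,-0.03,0,0,0,0.05],[0,0,-0.06,0,0,0,0.05],[0,0,-0.1,0,0,0,0.05],[0,0,-0.14,0,0,0,0.05],[0,0,-0.16,0,0,0,0.05],[0,0,-0.16,0,0,0,0.05]]]'
python3 - <<'E'
from h import *
a=load("w9");b=snap("wrist","w20");c=snap("scene","c20");s=snap("side","s20")
for n,f,r,box in(("scene",c,load("c9"),(slice(290,415),slice(115,290))),("side",s,load("s9"),(slice(118,205),slice(305,420)))):
    A=np.asarray(f["pixels"]).astype(int);B=np.asarray(r["pixels"]).astype(int); d=np.abs(A-B).sum(2)[box]; print(n,"changed px",(d>90).sum())
for w in(b,a):
    im=np.asarray(w["pixels"]).astype(int).sum(2); ok=[]
    for y in range(100,290,15):
        xs=[x for x in range(270,345) if im[y,x]<110]; 
        if xs: ok.append((y,min(xs),max(xs),onz(w,np.mean(xs),y,91)[:2].round().tolist()))
    print(ok)
E
python3 to.py
```

```text
time: 26.4
tcp_pos: [466.3, -366.4, 35.5]
tcp_rot: [3.14, -0.003, -0.045]
force: [-0.2, 0.6, 0.9]
finger_gap: 15.0
finger_force: 60.0
time: 26.9
tcp_pos: [466.2, -366.2, 35.2]
tcp_rot: [3.14, -0.002, -0.045]
force: [1.2, 1.2, 0.4]
finger_gap: 49.6
finger_force: 0.0
time: 27.6
tcp_pos: [466.6, -366.9, 199.0]
tcp_rot: [3.136, -0.007, -0.045]
force: [0.0, 0.8, -0.2]
finger_gap: 49.7
finger_force: 0.0
scene changed px 1479
side changed px 373
[(190, 301, 320, [495.0, -370.0]), (205, 301, 322, [483.0, -371.0]), (220, 270, 320, [473.0, -352.0]), (235, 301, 319, [460.0, -366.0]), (250, 301, 319, [448.0, -366.0]), (265, 302, 318, [436.0, -365.0])]
[(190, 297, 318, [496.0, -368.0]), (205, 297, 322, [485.0, -370.0]), (220, 273, 322, [475.0, -358.0]), (235, 297, 317, [464.0, -366.0]), (250, 297, 317, [453.0, -366.0]), (265, 297, 317, [441.0, -365.0])]
t 27.75 pos [ 465.4 -365.6  194. ] rpy [-3.141e+00 -1.000e-03 -4.500e-02] F [0.1 0.3 0.7] gap 50.1
```

```bash
python3 -m creep '[[[0,0,0,0,0,0,0.05],[0,0,0,0,0,0,0.05],[0,0,0,0,0,0,0.05],[0,0,0,0,0,0,0.05]]]'
python3 - <<'E'
from h import *
for n in("c9","c20","s9","s20"):
    f=load(n);m=cv2.inRange(cv2.cvtColor(np.asarray(f["pixels"]),cv2.COLOR_RGB2HSV),(105,130,40),(125,255,255));k,l,S,C=cv2.connectedComponentsWithStats(m)
    print(n,[(int(S[i,4]),C[i].round(1).tolist()) for i in range(1,k) if S[i,4]>40 and 210<C[i][1]<330 and C[i][0]>200])
from station import job
print(job.close_job())
E
```

```text
time: 28.15
tcp_pos: [465.7, -366.0, 194.9]
tcp_rot: [3.141, -0.002, -0.045]
force: [0.7, -0.8, -0.5]
finger_gap: 50.1
finger_force: 0.0
c9 [(44, [379.2, 225.3]), (111, [433.8, 246.5]), (394, [333.6, 282.6]), (493, [389.5, 302.6])]
c20 [(44, [379.2, 225.3]), (110, [433.9, 246.3]), (394, [333.6, 282.6]), (494, [389.5, 302.5])]
s9 [(60, [237.0, 217.7]), (123, [298.2, 231.8]), (308, [208.8, 294.0]), (398, [269.9, 304.3])]
s20 [(59, [236.8, 217.7]), (124, [298.1, 231.7]), (308, [208.8, 294.0]), (396, [269.9, 304.2])]
the job is handed in; nothing more can be done
None
```

I handed the job in at about 28 s: by the camera and force readings, the tray is home against the back bar, all three wedges are in it, and the empty pan is upright on the scale; no verdict came back, and I didn't check the bystanders at the end.

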